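Close up the pin assortment case

ROBOT

A 7-joint arm with a two-finger parallel gripper is mounted at the origin on a cart in front of the work surface, level with it; the furniture and walls round the work are solid. World frame = base frame: x ahead of the robot, y to its left, z up, the work surface at z = 0. Lengths are in m, angles in degrees, forces in N, time in s.
With the tool pointing down it reaches from about 0.425 to 0.875 m from the base axis. Payload 4.7 kg.
Tool frame: the origin (TCP) lies midway between the tips of the shut fingers; the grasp point (between the pads) lies 19 mm behind it; z points along the fingers, y is the line along which they close (so a half turn about z gives the same grasp; the last joint's range is limited). The gripper opens to 87 mm and grips with 3 to 60 N. Pads are 19 mm wide; open, the fingers measure 117 mm over their backs; the gripper's body (75 mm by 190 mm) begins 51 mm behind the grasp point.
Start: joints at [-70.812, 18.392, -4.016, 83.108, 1.295, 78.541, -3.26], TCP at [0.205, 0.617, 0.223] pointing down, gripper open.
Joint ranges: [-163.93, 163.93], [-17.29, 119.83], [-79.2, 71.16], [3.27, 140.29], [-89.18, 269.18], [5.43, 117.66], [-154.24, 154.24]. Speed limits (degrees/s): [147.25, 147.25, 180, 180, 180, 180, 180].

INTERFACE

Orientations are given as [roll, pitch, yaw] about the fixed x, y, z axes, in that order (R = Rz(yaw) Ry(pitch) Rx(roll)).
In Python, from cell import env, viewer, boxes_of, masks_of gives the robot as it stands. The module is installed in compiled form; this text tells all that it offers.
- The arm moves only by the tool apply_moves, never from a script. Its argument "moves" is a list of rows, each a list of 7 numbers: the shift along the tool's x, y, z scaled (see below), then the turn, a rotation vector about the tool's x, y, z scaled (see below), then the opening, from 0 (shut) to 1 (fully open). A call has 1 to 20 rows; each row is the pose to reach, as a shift and turn from the pose commanded when the call began, along the tool's axes at that moment; what a row does not reach only later rows make up. The controller multiplies each number of a shift by 0.2 m and each number of a turn by 1.5 rad. A row lasts 1/10 s, in which the tool goes at most 50 mm and 8.59 degrees, less where a joint would pass 70% of its speed; a pose out of reach is approached as far as the arm can. A call with a number of a shift or a turn outside -1 to 1 is refused whole. A call with a gripper value outside its range is refused whole. The fingers move at their own pace and stop on an object; "grip_force" is the grip in N (left out, the last holds). Time passes only in rows, so rows that repeat a pose let the fingers close. It gives the time, the measured TCP pose, the force, the opening and the grip force at its end, in the units of the state.
- env.get_obs(): the state, without advancing time (a new reading comes with each control period).
- viewer.read_camera(name): name is "side" or "top" or "wrist"; returns the picture (480x640x3 uint8, red, green, blue); there is no depth.
- viewer.get_calibration(name): a dict with "fov_y" (degrees; the focal length in pixels is half the picture's height over the tangent of half this angle, whatever the lens; pixels are square), "cx", "cy" (the principal point, pixels), "position" and "orientation" of the camera in the world. Camera axes: x right, y up, looking along -z (the intrinsics and any distortion apply to the point x, -y, -z); pixel columns grow to the right and rows downward; lengths in m; the calibration is good to about 2 mm. A picture is of the moment at which its call begins: read the wrist's pose just before it. get_calibration takes no time and is no camera call; for the wrist camera it gives the pose at the moment of the call.
- env.sign_off(): hands the job in; it is judged then, once.
Trained networks look in the newest picture that a camera, given by its name, has taken for a name from the list of things; names that differ only in an ending like _2 or _b are one class to them, and where a whole thing is asked for, a point or a joint stands for the part that bears it (a point fixed in the world has none). Each returns a list of dicts, best first, with "conf" (0 to 1); they miss things now and then, are a little off and sometimes report something else, mostly with a low value. They report only what shows in the picture. A call takes as long as a camera call.
- boxes_of(camera, target): "location" ([column, row] in pixels, amid what is visible of it).
- masks_of(camera, target): "pixels" (480x640 bool, what is visible of it) and "location" ([column, row] in pixels, amid what is visible of it).
The state is a dict: "time_s": time; "qpos": joint angles; "joint_velocities": joint speeds; "effort": joint torques, N m; "tool_pos": TCP position; "tool_rot": TCP orientation; "force": force on the tool from outside, world axes, zero at the start; "wrist_torque": the same for the moment, N m; "grip_width": finger opening in m; "grasp_force": force on a finger pad.
Only numpy, scipy, OpenCV 4.12 (cv2) and the standard library are available. Lean on these libraries where they do the work, as an engineer would, in place of code of your own. Each camera call takes 0.05 s, during which the arm holds its last target. There are 200 camera calls.

TASK

The pin assortment case on the bench has been left open. With your fingertips fold the upright metal hold-down flap flat over the compartments first, then swing the clear cover fully shut over it. Only push, gently: do not lift or shove the case, and leave the padlock, the tape roll and the dropper bottle where they are.

Things in the scene. Friction and masses are not known exactly. Their poses are not given: they have to be found in the camera images.
- pin_case: Flat grey assortment case of small compartments, 150 mm deep (x) by 230 mm wide (y), side walls 32 mm high, 46 mm with its cover shut, 5 kg, loose. Origin: centre of its underside; z up, -x its front, +y its left end, -y its right end. The cover is hinged along the back (+x), the flap along a partition near the middle. Behind the case a pegboard wall stands at x = 0.69 m.
- flap (a joint): Hold-down flap: plain aluminium sheet 100 mm (along case x) by 55 mm, 2.5 mm thick, with a 4 mm lip at its free edge. Value in rad: 0 = folded flat to the case's left over the middle compartments (its stop), 1.57 = upright, 1.75 = open stop, leaning to the right. A friction hinge holds it at any angle; about 1 N at the free edge moves it.
- flap_hinge (a point): Middle of the flap's hinge line, at (-20, -28.5, 31.5) mm in the case's frame; the line runs along case x.
- flap_edge (a point): Middle of the flap's free edge, 55 mm from flap_hinge. Folded flat it points to the case's left, at (-20, 26.5, 31.5) mm in the case's frame.
- pin_case_lid (a joint): Clear cover of the case, 150 x 230 mm, thin sheet with an 11 mm skirt round it, hinged along the back. Value in rad: 0 = fully shut (its stop), 1.57 = standing upright, 1.71 = open stop, leaning back. A friction hinge holds it at any angle; about 1 N at the free edge moves it.
- lid_hinge (a point): Middle of the cover's hinge line, at (77, 0, 32) mm in the case's frame; the line runs along case y.
- lid_edge (a point): Middle of the cover's free edge, on its outer face: at (-75.5, 0, 45.6) mm in the case's frame when shut, that is 152.5 mm out from the hinge line and 13.6 mm to the outer side of it. With the cover upright the outer face looks to the back (+x).
- padlock: Brass padlock, 69 x 45 x 19 mm, lying loose on the bench to the right of the case; bystander. Origin: centre of its underside.
- tape: Black tape roll, 57 mm across, 19 mm high, lying loose in front of the case to the right; bystander. Origin: centre of its underside.
- dropper: Small brown dropper bottle, 33 mm across, 102 mm high, standing loose behind the case to the right; bystander. Origin: centre of its underside.

How it is judged:
By the outcome, as a careful person would: the job done as asked, in the order asked, and still so for the second after the job is handed in, with the robot touching nothing.
It also fails if it takes over 48 s, if anything falls off the work surface, if the arm or the gripper's body presses on something with over 40 N, if the wrist force passes 120 N, or if a joint passes its speed limit or range.

## Working session

There is one attempt and no reset: what is moved stays moved. The work goes in short steps, Python scripts to look and compute and a tool call to move; the robot and the scene stay as the last step left them, time stands still between calls to the robot, and variables do not carry over. Pictures are saved under pics/ and viewed, at most 10 in all, crops included, and the job is handed in when it is done.

Besides the shell and the picture viewer there is one more tool, called after ">>>" in YAML: its name, and indented under it one key for each argument. apply_moves: Moves the arm, as the interface text tells. Shifts and turns lie within -1 to 1; 1 stands for 0.2 m of shift or 1.5 rad of turn. Its arguments: {"type":"object","properties":{"moves":{"type":"array","items":{"type":"array","items":{"type":"number","minimum":-1,"maximum":1}}},"grip_force":{"type":"number"}},"required":["moves"]}

```bash
mkdir -p pics; cat > h.py <<'E'
import numpy as np, cv2
from scipy.spatial.transform import Rotation as R
from cell import env, viewer, boxes_of, masks_of
np.set_printoptions(precision=4,suppress=True)
def snap(c,f):
    im=viewer.read_camera(c); cv2.imwrite('pics/'+f,im[:,:,::-1]); return im
E
python3 - <<'E'
from h import *
o=env.get_obs(); print(o['time_s'],o['tool_pos'],o['tool_rot'],o['force'])
for c in('side','top'):
    snap(c,c+'1.png'); print(c,viewer.get_calibration(c))
    for t in('pin_case','flap','pin_case_lid','flap_edge','lid_edge','flap_hinge','lid_hinge','padlock','tape','dropper'):
        b=boxes_of(c,t); print(t,[(np.round(x['location'],1).tolist(),round(x['conf'],2)) for x in b[:2]])
E
```

```text
0.0 [0.2048 0.6163 0.2215] [-179.8915    0.0086  161.6246] [-0.517  -0.2189  0.5283]
side {'fov_y': 46.896738315166566, 'cx': 321.711921152391, 'cy': 228.45757909056763, 'position': array([0.4161, 0.9425, 0.7033]), 'orientation': array([  52.6094,    0.6042, -172.3841])}
pin_case [([351.3, 328.9], 0.84), ([382.5, 196.6], 0.54)]
flap [([359.9, 305.7], 0.69)]
pin_case_lid [([304.2, 299.0], 0.85)]
flap_edge []
lid_edge [([307.1, 302.5], 0.96)]
flap_hinge [([361.5, 303.8], 0.56), ([351.5, 327.1], 0.36)]
lid_hinge [([302.4, 298.0], 0.61)]
padlock [([380.8, 196.2], 0.69)]
tape [([407.2, 220.9], 0.71), ([303.5, 298.7], 0.65)]
dropper [([258.7, 230.1], 0.86)]
top {'fov_y': 55.219158430001734, 'cx': 322.89483153397913, 'cy': 242.20994189884757, 'position': array([0.3576, 0.1463, 0.8998]), 'orientation': array([  9.7942,   0.7428, -89.544 ])}
pin_case [([227.3, 259.1], 0.81)]
flap [([244.2, 274.4], 0.62)]
pin_case_lid [([203.6, 219.9], 0.67)]
flap_edge [([242.3, 272.2], 0.76)]
lid_edge [([202.3, 222.9], 0.91)]
flap_hinge [([243.0, 274.2], 0.79)]
lid_hinge [([227.1, 260.8], 0.52)]
padlock [([444.9, 288.4], 0.57)]
tape [([414.6, 309.7], 0.92)]
dropper [([355.8, 168.2], 0.74)]
```

```bash
ls pics
```

```text
side1.png
top1.png
```

View pics/side1.png

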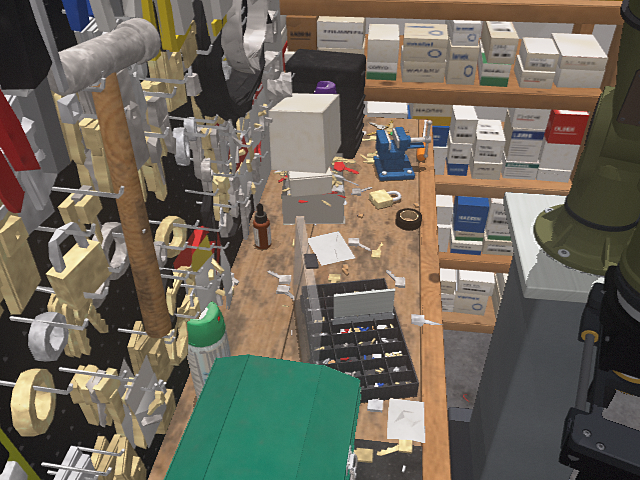

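View pics/top1.png

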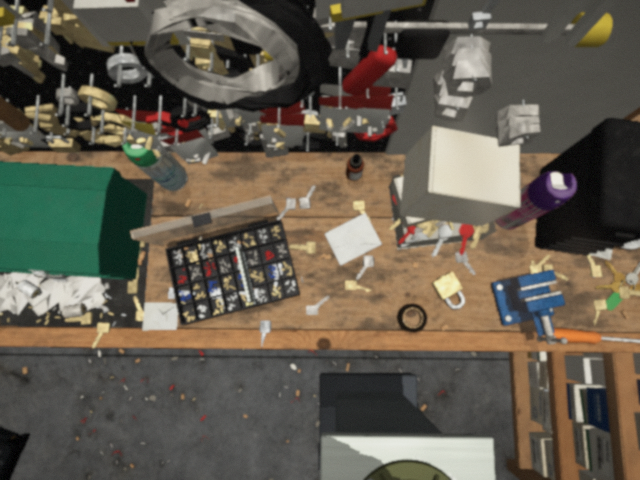

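Side view: the case is at about (355,340), its flap at (362,305) and the upright lid seen edge-on at (304,290). Top view: the case spans about (168–298, 222–322) with the flap near (243,272) and the lid at (203,220). I'll crop both for accurate corners.

```bash
python3 - <<'E'
import cv2
a=cv2.imread('pics/top1.png')[180:340,120:320]; cv2.imwrite('pics/ct.png',cv2.resize(a,None,fx=3.75,fy=3.75,interpolation=2))
a=cv2.imread('pics/side1.png')[200:410,240:440]; cv2.imwrite('pics/cs.png',cv2.resize(a,None,fx=2.8,fy=2.8,interpolation=2))
E
```

```text
(no output)
```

View pics/ct.png

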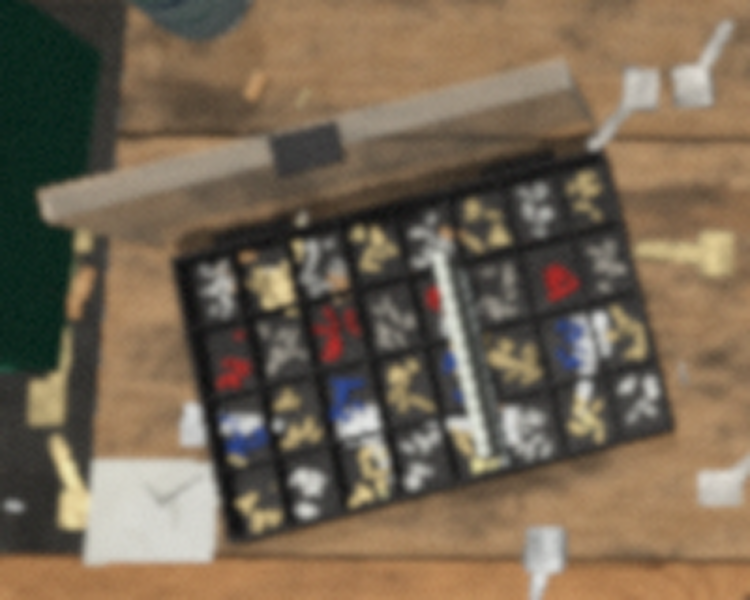

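View pics/cs.png

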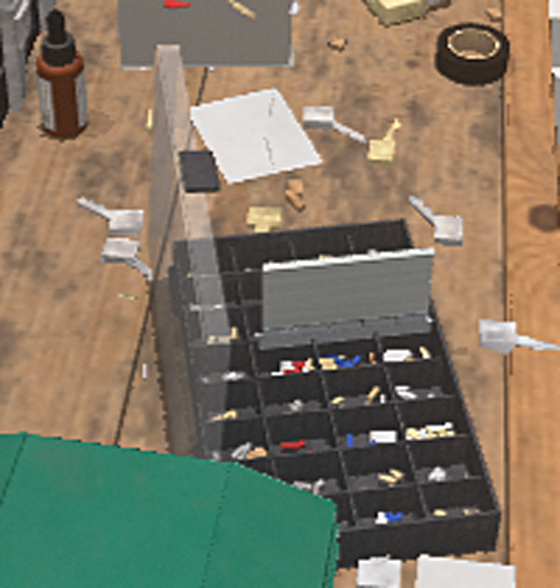

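Top crop: rim corners are BL (178,260), BR (603,155), FR (672,430) and FL (235,540). The flap's top edge runs (435,250)–(487,455), and the lid's free edge runs (40,205)–(565,60). Side crop: rim FR is at (405,220), rim FL at (498,515), flap edge corners at (263,265) and (433,252), and the lid's right free corner at about (170,45).

```bash
cat > fit.py <<'E'
from h import *
from scipy.optimize import least_squares
C={c:viewer.get_calibration(c) for c in('top','side')}
def proj(c,P):
    k=C[c]; f=240/np.tan(np.radians(k['fov_y']/2))
    p=R.from_euler('xyz',k['orientation'],degrees=True).inv().apply(np.array(P)-k['position'])
    return np.c_[k['cx']+f*p[:,0]/-p[:,2], k['cy']-f*p[:,1]/-p[:,2]]
def world(s,P):
    return R.from_euler('z',s[2]).apply(np.array(P)/1000)+[s[0],s[1],0]
def flap(a,x,r=55): return [x,-28.5+r*np.cos(a),31.5+r*np.sin(a)]
def lid(b,y,u=152.5,v=13.6): # closed dir -x, outer +z ; opening rotates toward +z
    return [77-u*np.cos(b)+v*np.sin(b), y, 32+u*np.sin(b)+v*np.cos(b)]
E
python3 - <<'E'
from fit import *
T=lambda x,y:[120+x/3.75,180+y/3.75]; S=lambda x,y:[240+x/2.8,200+y/2.8]
def model(s):
    a,b=s[3],s[4]
    top=[[75,115,32],[75,-115,32],[-75,-115,32],[-75,115,32],flap(a,30),flap(a,-70),lid(b,115),lid(b,-115)]
    side=[[-75,-115,32],[-75,115,32],flap(a,30),flap(a,-70),lid(b,-115)]
    return np.r_[proj('top',world(s,top)),proj('side',world(s,side))]
M=np.array([T(178,260),T(603,155),T(672,430),T(235,540),T(435,250),T(487,455),T(40,195),T(565,60),S(405,220),S(498,515),S(263,265),S(433,252),S(165,45)])
r=least_squares(lambda s:(model(s)-M).ravel(),[.5,.28,.2,1.57,1.6],loss='soft_l1')
print(r.x,np.degrees(r.x[2:])); print(model(r.x)-M)
s=r.x
for n,P in dict(flaphinge=flap(0,-20,0),flapedge=flap(s[3],-20),lidedge=lid(s[4],0),lidL=lid(s[4],115),lidR=lid(s[4],-115),FR=[-75,-115,32]).items(): print(n,world(s,[P])[0])
E
```

```text
[0.4516 0.3329 0.2561 1.57   1.4742] [14.6727 89.9538 84.4656]
[[-2.8052 -1.6848]
 [ 0.0502 -2.6893]
 [-0.0227 -0.6937]
 [-2.9481  0.4235]
 [ 0.7397  0.6168]
 [-0.9884  0.2031]
 [ 0.0534 -0.0485]
 [ 0.2496  1.175 ]
 [ 0.2979 -0.9628]
 [ 0.6727 -0.4108]
 [-0.3406  0.1964]
 [ 0.7388 -1.0171]
 [-1.2523 -0.978 ]]
flaphinge [0.4394 0.3003 0.0315]
flapedge [0.4394 0.3003 0.0865]
lidedge [0.5249 0.3521 0.1851]
lidL [0.4958 0.4634 0.1851]
lidR [0.5541 0.2409 0.1851]
FR [0.4081 0.2027 0.032 ]
```

```bash
cat > plan.py <<'E'
from fit import *
s=np.array([.4516,.3329,.2561,1.57,1.4742])
def rows(W,dyaw_to=None):
    o=env.get_obs(); p=np.array(o['tool_pos']); r=R.from_euler('xyz',o['tool_rot'],degrees=True)
    print('t',o['time_s'],'p',p,o['tool_rot'],'F',o['force'])
    tgt=R.from_euler('xyz',[180,0,np.degrees(s[2])+180],degrees=True)
    rv=(r.inv()*tgt).as_rotvec()/1.5
    print('turn',np.round(rv,3))
    for w in W: print(np.round(w,1),np.round(r.inv().apply(world(s,[w])[0]-p)/.2,3))
def where():
    o=env.get_obs(); return R.from_euler('z',-s[2]).apply(np.array(o['tool_pos'])-[s[0],s[1],0])*1000
E
python3 - <<'E'
from plan import *
rows([[-20,-62,260],[-20,-62,200],[-20,-62,76]])
k=C['top']; f=240/np.tan(np.radians(k['fov_y']/2))
for n,c,px in [('dropper base-ish','top',(355.8,172)),('greenbox corner front','top',(141,275)),('greenbox back','top',(148,185)),('boxfoot','top',(152,270))]:
    k=C[c]; d=R.from_euler('xyz',k['orientation'],degrees=True).apply([(px[0]-k['cx'])/f,-(px[1]-k['cy'])/f,-1])
    for z in(0.05,.15): print(n,z,k['position']+d*(z-k['position'][2])/d[2])
print(proj('side',[[.6,.21,.24],[.6,.41,.24],[.6,.21,.4],[.6,.41,.4]]))
E
```

```text
t 1.1 p [0.205  0.6169 0.2226] [179.995    0.001  161.6243] F [-0.3991 -0.5336 -0.1528]
turn [ 0.     0.    -0.385]
[-20 -62 260] [-1.703 -1.273 -0.187]
[-20 -62 200] [-1.703 -1.273  0.113]
[-20 -62  76] [-1.703 -1.273  0.733]
dropper base-ish 0.05 [0.642  0.0961 0.05  ]
dropper base-ish 0.15 [0.6086 0.1021 0.15  ]
greenbox corner front 0.05 [0.4402 0.4975 0.05  ]
greenbox corner front 0.15 [0.4305 0.4562 0.15  ]
greenbox back 0.05 [0.6144 0.4971 0.05  ]
greenbox back 0.15 [0.5842 0.4558 0.15  ]
boxfoot 0.05 [0.4497 0.4775 0.05  ]
boxfoot 0.15 [0.4389 0.4386 0.15  ]
[[271.0869 173.7264]
 [239.6874 254.3665]
 [263.5931  76.848 ]
 [225.4108 145.609 ]]
```

>>> apply_moves:
  moves:
    - [-0.2,-0.15,-0.187,0,0,-0.05,0]
    - [-0.4,-0.3,-0.187,0,0,-0.13,0]
    - [-0.6,-0.45,-0.187,0,0,-0.21,0]
    - [-0.8,-0.6,-0.187,0,0,-0.3,0]
    - [-1,-0.75,-0.187,0,0,-0.385,0]
    - [-1,-0.75,-0.187,0,0,-0.385,0]
    - [-1,-0.75,-0.187,0,0,-0.385,0]
  grip_force: 10

```text
time_s: 1.8
tool_pos: [0.3493, 0.4096, 0.2605]
tool_rot: [180.0, 0.1, -165.6]
force: [0.1, -0.3, 0.5]
grip_width: 0.0392
grasp_force: 0.0
```

```bash
python3 -c "
from plan import *
rows([[-20,-62,200],[-20,-62,76]])"
```

```text
t 1.8 p [0.3493 0.4096 0.2605] [ 179.9748    0.0529 -165.6376] F [ 0.0842 -0.2691  0.4695]
turn [ 0.     0.001 -0.004]
[-20 -62 200] [-0.302 -0.809  0.302]
[-20 -62  76] [-0.301 -0.809  0.922]
```

>>> apply_moves:
  moves:
    - [-0.15,-0.25,0,0,0,0,0]
    - [-0.25,-0.5,0,0,0,0,0]
    - [-0.302,-0.7,0.1,0,0,0,0]
    - [-0.302,-0.809,0.3,0,0,0,0]
    - [-0.302,-0.809,0.3,0,0,0,0]
    - [-0.302,-0.809,0.5,0,0,0,0]
    - [-0.302,-0.809,0.7,0,0,0,0]
    - [-0.302,-0.809,0.7,0,0,0,0]
    - [-0.302,-0.809,0.7,0,0,0,0]

```text
time_s: 2.7
tool_pos: [0.4462, 0.2724, 0.1205]
tool_rot: [180.0, -0.0, -165.1]
force: [0.6, 0.5, 0.1]
grip_width: 0.0006
grasp_force: 0.0
```

```bash
python3 - <<'E'
from plan import *
snap('side','s2.png'); a=cv2.imread('pics/s2.png')[120:410,200:560]; cv2.imwrite('pics/s2c.png',cv2.resize(a,None,fx=2,fy=2,interpolation=2))
print(where())
A=np.radians([100,90,80,70,60,50,40,30,20,10,5,0,-2])
W=[[-20,-28.5+45*np.cos(a)-1.5*np.sin(a)-15,31.5+45*np.sin(a)+1.5*np.cos(a)] for a in A]
rows(W)
E
```

```text
[-19.4079 -57.2744 121.7803]
t 2.75 p [0.4473 0.2726 0.1218] [ 179.9319    0.1166 -165.1716] F [ 0.3577  0.5847 -0.1481]
turn [0.001 0.001 0.002]
[-20.  -52.8  75.6] [0.003 0.022 0.231]
[-20.  -45.   76.5] [0.003 0.061 0.226]
[-20.  -37.2  76.1] [0.003 0.1   0.229]
[-20.  -29.5  74.3] [0.003 0.139 0.238]
[-20.  -22.3  71.2] [0.003 0.175 0.253]
[-20.  -15.7  66.9] [0.003 0.207 0.274]
[-20.  -10.   61.6] [0.003 0.236 0.301]
[-20.   -5.3  55.3] [0.003 0.26  0.333]
[-20.   -1.7  48.3] [0.003 0.277 0.368]
[-20.    0.6  40.8] [0.003 0.289 0.405]
[-20.    1.2  36.9] [0.003 0.292 0.425]
[-20.    1.5  33. ] [0.003 0.293 0.444]
[-20.    1.5  31.4] [0.003 0.293 0.452]
```

View pics/s2c.png

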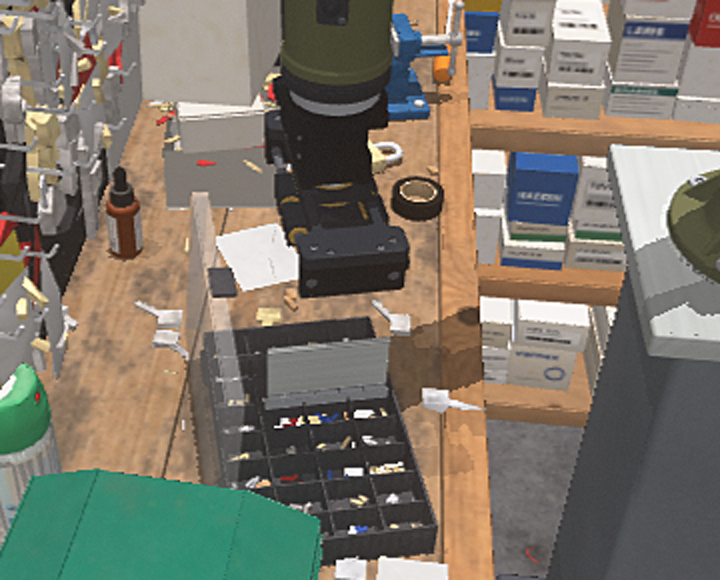

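The shut fingers are above the case to the right of the flap, which stands at crop (328,370). The lid is clear at (200,300). Next I'll descend and sweep the flap.

>>> apply_moves:
  moves:
    - [0.003,0,0.12,0,0,0,0]
    - [0.003,0,0.225,0,0,0,0]
    - [0.003,0,0.228,0,0,0,0]
    - [0.003,0.03,0.228,0,0,0,0]
    - [0.003,0.061,0.226,0,0,0,0]
    - [0.003,0.08,0.227,0,0,0,0]
    - [0.003,0.1,0.229,0,0,0,0]
    - [0.003,0.12,0.233,0,0,0,0]
    - [0.003,0.139,0.238,0,0,0,0]
    - [0.003,0.157,0.245,0,0,0,0]
    - [0.003,0.175,0.253,0,0,0,0]
    - [0.003,0.191,0.263,0,0,0,0]
    - [0.003,0.207,0.274,0,0,0,0]
    - [0.003,0.222,0.287,0,0,0,0]
    - [0.003,0.236,0.301,0,0,0,0]
    - [0.003,0.236,0.301,0,0,0,0]

```text
time_s: 4.35
tool_pos: [0.4339, 0.3162, 0.0592]
tool_rot: [180.0, -0.0, -165.3]
force: [0.0, -0.1, 0.5]
grip_width: 0.0007
grasp_force: 0.0
```

```bash
python3 - <<'E'
from plan import *
snap('side','s3.png'); a=cv2.imread('pics/s3.png')[220:400,270:450]; cv2.imwrite('pics/s3c.png',cv2.resize(a,None,fx=3,fy=3,interpolation=2))
print(where())
A=np.radians([40,30,20,10,5,0,-2])
rows([[-20,-28.5+45*np.cos(a)-1.5*np.sin(a)-15,31.5+45*np.sin(a)+1.5*np.cos(a)] for a in A])
E
```

```text
[-21.3253 -11.9689  59.2989]
t 4.4 p [0.434  0.3159 0.0593] [-179.994    -0.0406 -165.2677] F [ 0.2318 -0.0264  0.879 ]
turn [-0.    -0.     0.001]
[-20.  -10.   61.6] [-0.007  0.01  -0.011]
[-20.   -5.3  55.3] [-0.007  0.033  0.02 ]
[-20.   -1.7  48.3] [-0.007  0.051  0.055]
[-20.    0.6  40.8] [-0.007  0.063  0.093]
[-20.    1.2  36.9] [-0.007  0.066  0.112]
[-20.    1.5  33. ] [-0.007  0.067  0.131]
[-20.    1.5  31.4] [-0.007  0.067  0.139]
```

View pics/s3c.png

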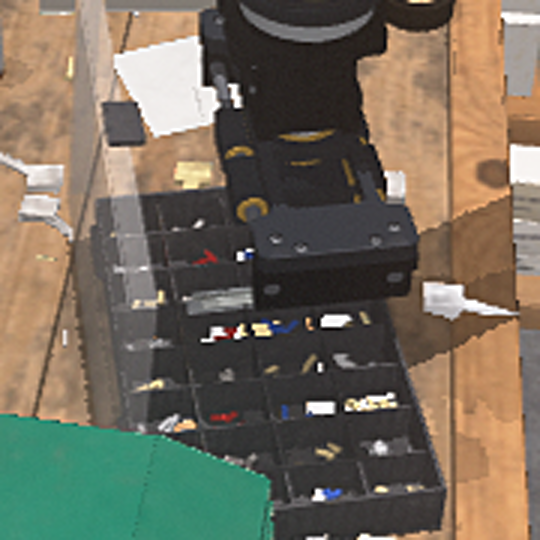

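The body hides most of the flap. Its back strip shows at crop (215,300), tipping left as intended. I'll continue down gently.

>>> apply_moves:
  moves:
    - [0,0.018,0.0,0,0,0,0]
    - [0,0.033,0.02,0,0,0,0]
    - [0,0.042,0.037,0,0,0,0]
    - [0,0.051,0.055,0,0,0,0]
    - [0,0.057,0.074,0,0,0,0]
    - [0,0.063,0.093,0,0,0,0]
    - [0,0.066,0.112,0,0,0,0]
    - [0,0.067,0.125,0,0,0,0]
    - [0,0.067,0.131,0,0,0,0]
    - [0,0.067,0.131,0,0,0,0]

```text
time_s: 5.4
tool_pos: [0.4309, 0.3285, 0.0333]
tool_rot: [-180.0, -0.0, -165.3]
force: [-0.2, -0.8, -0.7]
grip_width: 0.0004
grasp_force: 0.0
```

```bash
python3 -c "
from plan import *
print(where());rows([])"
```

```text
[-21.142    0.9393  33.322 ]
t 5.4 p [0.4309 0.3285 0.0333] [-179.9766   -0.0262 -165.2942] F [-0.2299 -0.8096 -0.728 ]
turn [-0. -0.  0.]
```

>>> apply_moves:
  moves:
    - [0,0,0.005,0,0,0,0]
    - [0,0,0.01,0,0,0,0]
    - [0,0,0.012,0,0,0,0]
    - [0,0,0.012,0,0,0,0]

```text
time_s: 5.8
tool_pos: [0.4311, 0.3284, 0.033]
tool_rot: [-180.0, -0.0, -165.3]
force: [-3.8, -3.9, 13.7]
grip_width: 0.0004
grasp_force: 6.7
```

>>> apply_moves:
  moves:
    - [0,0,-0.2,0,0,0,0]
    - [0,0,-0.45,0,0,0,0]
    - [0,0,-0.7,0,0,0,0]
    - [0,0,-0.95,0,0,0,0]
    - [0,0,-1,0,0,0,0]
    - [0,0,-1,0,0,0,0]
    - [0,0,-1,0,0,0,0]

```text
time_s: 6.5
tool_pos: [0.4304, 0.3281, 0.2296]
tool_rot: [-179.9, -0.1, -165.3]
force: [0.0, 0.5, -1.3]
grip_width: 0.0004
grasp_force: 0.0
```

```bash
python3 - <<'E'
from plan import *
snap('side','s4.png'); a=cv2.imread('pics/s4.png')[200:410,240:440]; cv2.imwrite('pics/s4c.png',cv2.resize(a,None,fx=2.8,fy=2.8,interpolation=2))
print(where())
rows([[104,-45,255],[104,-45,170]])
E
```

```text
[-22.1104   0.5536 228.8422]
t 6.55 p [0.4301 0.3278 0.2288] [-179.8969   -0.1922 -165.2962] F [-0.1604  0.233   0.1338]
turn [-0.001 -0.002  0.   ]
[104 -45 255] [-0.63  -0.228 -0.132]
[104 -45 170] [-0.631 -0.228  0.293]
```

View pics/s4c.png

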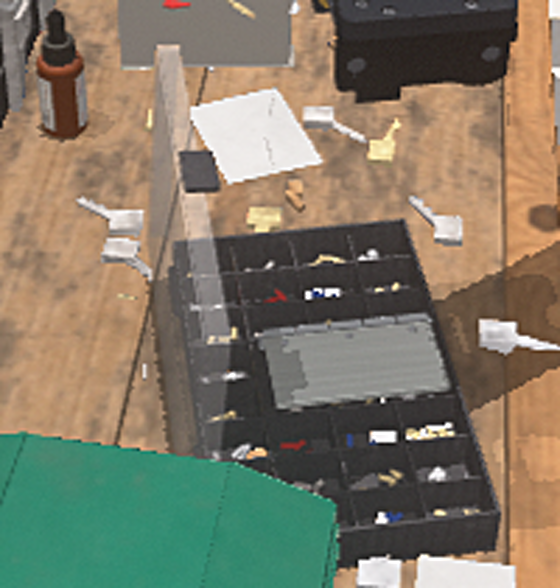

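The flap lies flat at crop (355,360), the case hasn't moved, and the lid still stands at (180,200). I'll go over and behind the lid now.

>>> apply_moves:
  moves:
    - [0,-0.1,-0.18,0,0,0,0]
    - [-0.15,-0.2,-0.18,0,0,0,0]
    - [-0.3,-0.228,-0.18,0,0,0,0]
    - [-0.45,-0.228,-0.18,0,0,0,0]
    - [-0.55,-0.228,-0.18,0,0,0,0]
    - [-0.63,-0.228,-0.18,0,0,0,0]
    - [-0.63,-0.228,-0.15,0,0,0,0]
    - [-0.63,-0.228,-0.1,0,0,0,0]
    - [-0.63,-0.228,-0.05,0,0,0,0]
    - [-0.63,-0.228,-0.05,0,0,0,0]

```text
time_s: 7.55
tool_pos: [0.5625, 0.3161, 0.2384]
tool_rot: [-179.9, -0.3, -165.3]
force: [0.3, 0.2, -0.3]
grip_width: 0.0006
grasp_force: 0.0
```

```bash
python3 - <<'E'
from plan import *
snap('side','s5.png'); a=cv2.imread('pics/s5.png')[60:360,180:480]; cv2.imwrite('pics/s5c.png',cv2.resize(a,None,fx=2,fy=2,interpolation=2))
print(where())
rows([[104,-45,170]]+[np.array(lid(b,-45,138,15))+[9.5,0,0] for b in np.radians([95,90,84,78,72,66,60,54,48,42,36,30,24,18,12,8,4,0])])
E
```

```text
[103.6461 -44.3136 239.7444]
t 7.6 p [0.5631 0.3163 0.2397] [-179.969    -0.1487 -165.258 ] F [0.2228 0.5934 0.88  ]
turn [-0.    -0.002  0.001]
[104 -45 170] [-0.003 -0.003  0.349]
[113.5 -45.  168.2] [-0.05  -0.003  0.358]
[101.5 -45.  170. ] [ 0.01  -0.003  0.349]
[ 87.  -45.  170.8] [ 0.082 -0.003  0.345]
[ 72.5 -45.  170.1] [ 0.155 -0.003  0.349]
[ 58.1 -45.  167.9] [ 0.227 -0.003  0.36 ]
[ 44.1 -45.  164.2] [ 0.297 -0.003  0.379]
[ 30.5 -45.  159. ] [ 0.365 -0.003  0.405]
[ 17.5 -45.  152.5] [ 0.429 -0.003  0.438]
[  5.3 -45.  144.6] [ 0.49  -0.003  0.477]
[ -6.  -45.  135.5] [ 0.547 -0.002  0.523]
[-16.3 -45.  125.2] [ 0.598 -0.002  0.574]
[-25.5 -45.  114. ] [ 0.644 -0.002  0.63 ]
[-33.5 -45.  101.8] [ 0.684 -0.002  0.691]
[-40.1 -45.   88.9] [ 0.717 -0.002  0.756]
[-45.4 -45.   75.4] [ 0.743 -0.002  0.824]
[-48.1 -45.   66.1] [ 0.756 -0.002  0.87 ]
[-50.1 -45.   56.6] [ 0.766 -0.002  0.918]
[-51.5 -45.   47. ] [ 0.773 -0.002  0.966]
```

View pics/s5c.png

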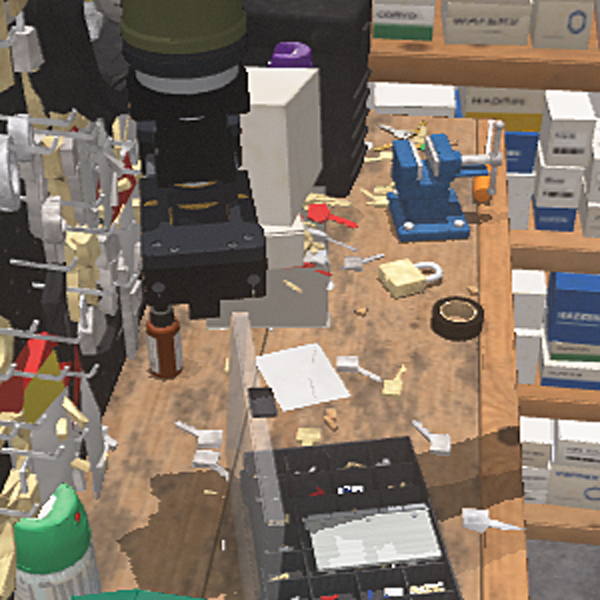

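The gripper hovers behind the lid, whose top edge is at crop (240,315). The bottle at (163,345) and the hanging parts are clear. I'll descend behind the lid and sweep the first half.

>>> apply_moves:
  moves:
    - [0,0,0.12,0,0,0,0]
    - [0,0,0.24,0,0,0,0]
    - [0,0,0.34,0,0,0,0]
    - [0,0,0.345,0,0,0,0]
    - [0.03,0,0.345,0,0,0,0]
    - [0.06,0,0.345,0,0,0,0]
    - [0.082,0,0.345,0,0,0,0]
    - [0.12,0,0.347,0,0,0,0]
    - [0.155,0,0.349,0,0,0,0]
    - [0.19,0,0.354,0,0,0,0]
    - [0.227,0,0.36,0,0,0,0]
    - [0.262,0,0.369,0,0,0,0]
    - [0.297,0,0.379,0,0,0,0]
    - [0.331,0,0.391,0,0,0,0]
    - [0.365,0,0.405,0,0,0,0]
    - [0.398,0,0.421,0,0,0,0]
    - [0.429,0,0.438,0,0,0,0]
    - [0.46,0,0.457,0,0,0,0]
    - [0.49,0,0.477,0,0,0,0]
    - [0.49,0,0.477,0,0,0,0]

```text
time_s: 9.6
tool_pos: [0.4684, 0.2914, 0.1449]
tool_rot: [-180.0, -0.1, -165.3]
force: [0.2, 0.1, 0.6]
grip_width: 0.0004
grasp_force: 0.0
```

```bash
python3 - <<'E'
from plan import *
snap('side','s6.png'); a=cv2.imread('pics/s6.png')[150:410,220:460]; cv2.imwrite('pics/s6c.png',cv2.resize(a,None,fx=2.3,fy=2.3,interpolation=2))
print(where())
rows([np.array(lid(b,-45,138,15))+[9.5,0,0] for b in np.radians([48,42,36,30,24,18,12,8,4,0])])
E
```

```text
[  6.3943 -44.3318 145.307 ]
t 9.65 p [0.469  0.2916 0.1453] [-179.9946   -0.0498 -165.2717] F [-0.5058 -0.9046 -0.8884]
turn [-0.    -0.001  0.001]
[  5.3 -45.  144.6] [ 0.005 -0.003  0.004]
[ -6.  -45.  135.5] [ 0.062 -0.003  0.049]
[-16.3 -45.  125.2] [ 0.114 -0.003  0.1  ]
[-25.5 -45.  114. ] [ 0.159 -0.003  0.157]
[-33.5 -45.  101.8] [ 0.199 -0.003  0.218]
[-40.1 -45.   88.9] [ 0.232 -0.003  0.282]
[-45.4 -45.   75.4] [ 0.258 -0.003  0.35 ]
[-48.1 -45.   66.1] [ 0.272 -0.003  0.396]
[-50.1 -45.   56.6] [ 0.282 -0.003  0.444]
[-51.5 -45.   47. ] [ 0.289 -0.003  0.492]
```

View pics/s6c.png

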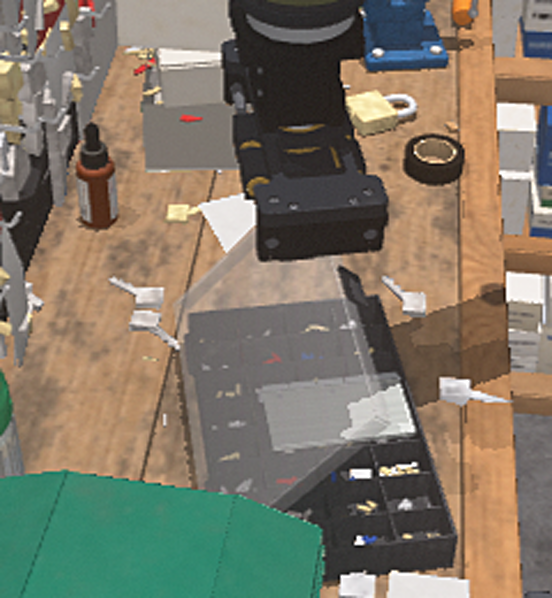

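The lid is about half shut, with its clear sheet over the case from (185,300) to (380,420), and nothing else was disturbed. I'll continue to the stop, then press a little.

>>> apply_moves:
  moves:
    - [0.033,0,0.026,0,0,0,0]
    - [0.062,0,0.049,0,0,0,0]
    - [0.089,0,0.074,0,0,0,0]
    - [0.114,0,0.1,0,0,0,0]
    - [0.137,0,0.128,0,0,0,0]
    - [0.159,0,0.157,0,0,0,0]
    - [0.18,0,0.187,0,0,0,0]
    - [0.199,0,0.218,0,0,0,0]
    - [0.216,0,0.25,0,0,0,0]
    - [0.232,0,0.282,0,0,0,0]
    - [0.246,0,0.316,0,0,0,0]
    - [0.258,0,0.35,0,0,0,0]
    - [0.266,0,0.375,0,0,0,0]
    - [0.272,0,0.396,0,0,0,0]
    - [0.278,0,0.42,0,0,0,0]
    - [0.282,0,0.444,0,0,0,0]
    - [0.285,0,0.468,0,0,0,0]
    - [0.287,0,0.485,0,0,0,0]
    - [0.287,0,0.492,0,0,0,0]
    - [0.287,0,0.492,0,0,0,0]

```text
time_s: 11.65
tool_pos: [0.4141, 0.2771, 0.0471]
tool_rot: [-180.0, -0.0, -165.3]
force: [-0.6, 0.4, -0.3]
grip_width: 0.0005
grasp_force: 0.0
```

>>> apply_moves:
  moves:
    - [0,0,0.004,0,0,0,0]
    - [0,0,0.008,0,0,0,0]
    - [0,0,0.012,0,0,0,0]
    - [0,0,0.012,0,0,0,0]

```text
time_s: 12.05
tool_pos: [0.4144, 0.2773, 0.0459]
tool_rot: [180.0, 0.0, -165.3]
force: [-1.7, -1.8, 6.8]
grip_width: 0.0002
grasp_force: 3.3
```

>>> apply_moves:
  moves:
    - [0,0,0.004,0,0,0,0]
    - [0,0,0.004,0,0,0,0]
    - [0,0,-0.1,0,0,0,0]
    - [0,0,-0.3,0,0,0,0]
    - [0,0,-0.5,0,0,0,0]
    - [0.1,-0.2,-0.7,0,0,0,0]
    - [0.25,-0.4,-0.8,0,0,0,0]
    - [0.25,-0.6,-0.8,0,0,0,0]
    - [0.25,-0.6,-0.8,0,0,0,0]
    - [0.25,-0.6,-0.8,0,0,0,0]

```text
time_s: 13.05
tool_pos: [0.3966, 0.1477, 0.2055]
tool_rot: [179.9, 0.1, -165.5]
force: [-0.2, 0.2, 0.1]
grip_width: 0.0004
grasp_force: 0.0
```

```bash
python3 - <<'E'
from plan import *
s1=snap('side','s7.png'); a=s1[150:410,220:460,::-1]; cv2.imwrite('pics/s7c.png',cv2.resize(a,None,fx=2.3,fy=2.3,interpolation=2))
o=env.get_obs(); print(o['tool_pos'],o['force'],o['time_s'])
P=proj('side',world(s,[lid(0,-115),lid(0,115),lid(0,-115,0),[-75,-115,0],[-75,115,0]]))
print((P-[220,150])*2.3)
E
```

```text
[0.3963 0.1488 0.2051] [ 0.7134 -0.1748  0.1102] 13.1
[[380.9992 280.3489]
 [459.4226 523.4496]
 [183.8637 298.4373]
 [376.9475 323.3943]
 [451.8585 567.8186]]
```

View pics/s7c.png

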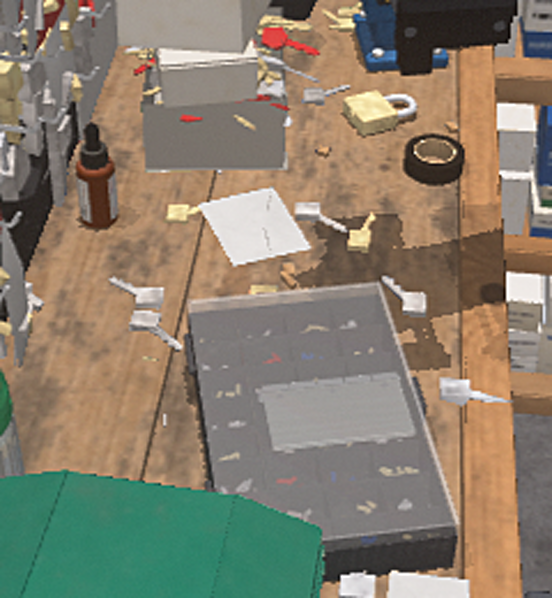

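The lid is shut flat over the flap. Its corners at (380,284) and (457,523) match the predicted shut position, and the case, padlock, tape and bottle haven't moved.

```bash
python3 -c "
from cell import env
print(env.sign_off())"
```

```text
the job is handed in; nothing more can be done
None
```

I folded the flap flat, then shut the cover fully over it, and handed the job in at about 13 s; in the last picture the case, padlock, tape roll and dropper bottle showed no movement.

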